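# Set a blank on bearers for marking out from its pattern

## Robot

A 6-joint arm with a two-finger parallel gripper is mounted at the origin on a cart in front of the work surface, level with it; the furniture and walls round the work are solid. World frame = base frame: x ahead of the robot, y to its left, z up, the work surface at z = 0. Lengths are in m, angles in rad, forces in N, time in s.
With the tool pointing down it reaches from about 0.3 to 0.875 m from the base axis. Payload 4.2 kg.
Tool frame: the origin (TCP) lies at the very end of the fingers, on their centre line; the grasp point (between the pads) lies 19 mm behind it; z points along the fingers, y is the line along which they close (so a half turn about z gives the same grasp; the last joint's range is limited). The gripper opens to 85 mm and grips with 20 to 120 N. Pads are 22 mm wide; open, the fingers measure 114 mm over their backs; the gripper's body (76 mm by 85 mm) begins 54 mm behind the grasp point. The pads swing forward as they close: fully open they stand 13 mm farther back than shut.
Start: joints at [1.146, 0.32, 1.565, -0, 1.257, -0.02], TCP at [0.226, 0.529, 0.231] pointing down, gripper open.
Joint ranges: [-3.11, 3.11], [-0.84, 2.01], [0.21, 2.61], [-1.34, 4.49], [0.05, 2.63], [-2.56, 2.56]. Speed limits (rad/s): [2.57, 2.57, 3.14, 3.14, 3.14, 3.14].

## Interface

Orientations are given as a unit quaternion [x, y, z, w].
In Python, from rig import ctrl gives the robot as it stands. The module is installed in compiled form; this text tells all that it offers.
- The arm moves only by the tool step_arm, never from a script. Its argument "steps" is a list of rows, each a list of 2 entries, a list of its own where there are three numbers: the shift along the tool's x, y, z in m, then the turn, a rotation vector about the tool's x, y, z in rad. In form: [[[tx, ty, tz], [wx, wy, wz]], ...]. A call has 1 to 12 rows; each row is the pose to reach, as a shift and turn from the pose commanded when the call began, along the tool's axes at that moment; what a row does not reach only later rows make up. A row lasts 1/12 s, in which the tool goes at most 41.7 mm and 7.16 degrees, less where a joint would pass 70% of its speed; a pose out of reach is approached as far as the arm can. A call with a gripper value outside its range is refused whole. "grip" is the opening, from 0 (shut) to 1 (fully open), set as the call begins (left out, the last holds). The fingers move at their own pace and stop on an object; the grip force is fixed at half the most. Time passes only in rows, so rows that repeat a pose let the fingers close. It gives the time, the measured TCP pose, the force, the opening and the grip force at its end, in the units of the state.
- ctrl.read_state(): the state, without advancing time (a new reading comes with each control period).
- ctrl.camera(name): name is "scene" or "top" or "wrist"; returns the picture (420x560x3 uint8, red, green, blue); there is no depth.
- ctrl.camera_params(name): a dict with "fx", "fy", "cx", "cy" (pixels), "k1" (the pictures are not rectified: a ray, as slopes to the right and down, at radius r is drawn at 1 + k1 r^2 times it, then the intrinsics apply), "camera_from_world" (4x4, takes a point from world to camera coordinates). Camera axes: x right, y down, z forward; pixel columns grow to the right and rows downward; lengths in m; the calibration is good to about 2 mm. A picture is of the moment at which its call begins: read the wrist's pose just before it. camera_params takes no time and is no camera call; for the wrist camera it gives the pose at the moment of the call.
- ctrl.job_done(): hands the job in; it is judged then, once.
The state is a dict: "time": time; "q": joint angles; "joint_velocities": joint speeds; "tau": joint torques, N m; "ee_pos": TCP position; "eef_rot": TCP orientation; "contact_force": force on the tool from outside, world axes, zero at the start; "moment": the same for the moment, N m; "width": finger opening in m; "grip_force": force on a finger pad.
Only numpy, scipy, OpenCV 4.12 (cv2) and the standard library are available. Lean on these libraries where they do the work, as an engineer would, in place of code of your own. Each camera call takes 0.05 s, during which the arm holds its last target. There are 200 camera calls.

## Task

Set the dark turning blank up for marking out. Put the loose bearer to the right of the screwed-down one, parallel to it and square across from it with 60 mm clear between them; lay the dark blank across the middle of both, at right angles to them and overhanging equally at the two ends; stand the tape measure on top of the blank, at the middle and lengthwise along it; and stand the finial, the pattern to copy, upright on the bench in line with the blank, 30 mm clear of its right-hand end. Leave everything else where it is.

Things in the scene. Friction and masses are not known exactly. Their poses are not given: they have to be found in the camera images.
- fixed_bearer: Screwed-down bearer, the reference: pale wooden block with 3 mm cork top, 60 (own x) x 28 (own y) x 30 (z) mm, plus a steel foot with screw at each end (94 mm over the 3 mm feet, screws to 6 mm). Immovable; left front, elsewhere each time. Origin: centre of the underside, on the bench. x: its length, away from the robot within 0.2 rad; y: to the left; right of it is its own -y.
- loose_bearer: Loose bearer: the same block without steel feet, 60 (own x) x 28 (own y) x 30 (z) mm, 0.12 kg, two brass screws in its cork top. Origin: centre of the underside. x: its length, either way round will do; within 0.2 rad of straight ahead at the start. Starts ahead or a little right of the robot in a group with the tape measure and the finial, which swap places, centres some 85 mm apart.
- dark_blank: Dark brown square turning blank, 38 (own x) x 160 (own y) x 38 (z) mm, 0.14 to 0.22 kg. Origin: centre of the underside. Its y axis is its length; either end may go to the right. At the start it lies beside the small things, on their right or their left, pointing away from the robot (y axis ahead within 0.1 rad).
- tape_measure: The yellow tape measure standing on its flat foot, 34 (own x) x 70 (own y) x 66 (z) mm, 0.28 kg. Origin: on the underside; the body's middle lies 1 mm along x and 2 mm along y from it. Its y axis is its length (either way round will do); grip it across x. At the start its length points roughly away from the robot.
- finial: The dark turned wooden finial standing upright: round, largest diameter 51 mm, 102 mm tall with a pointed tip, 0.09 kg. Origin: centre of the underside; z up its axis. Grip it from any side with the fingertips about 40 mm above the bench, where it is 45 mm across; from 50 mm up it tapers to the tip, which must clear the palm.
- long_blank: Bystander, not to be moved: the long pale square blank, 45 x 220 (own y) x 45 mm, near the front edge of the bench on the left. Origin: centre of the underside.
- short_blank: Bystander, not to be moved: the short thick light-brown blank, 50 x 130 (own y) x 50 mm, at the back between the grinder and the mitre saw. Origin: centre of the underside. Beside it: the saw, whose handle overhangs the bench left of the bearers up to 430 mm high (pass it on the robot side), the grinder (230 mm high) and, nearer, the blue vise (130 mm).

How it is judged:
At the end, for the whole second after the job is handed in: Loose bearer parallel, 88 mm right of the fixed one between centres (within 12 mm, 0.15 rad); blank across the middle of both (12 mm, along 15 mm, 0.15 rad); tape centred on it (12, 15 mm, 0.25 rad); finial upright on the bench in line, 136 mm right of the blank centre (15 mm); all at rest (x of loose_bearer in the frame of fixed_bearer between -0.012 and 0.012 m and y of loose_bearer in the frame of fixed_bearer between -0.1 and -0.076 m and height (world z) of loose_bearer between -0.004 and 0.004 m and angle between the x axis of loose_bearer and the x axis of fixed_bearer, either way round below 0.15 rad and angle between each of loose_bearer, dark_blank, tape_measure, finial's own z axis and vertical below 0.1 rad and x of dark_blank in the frame of fixed_bearer between -0.012 and 0.012 m and y of dark_blank in the frame of fixed_bearer between -0.059 and -0.029 m and height (world z) of dark_blank between 0.026 and 0.034 m and angle between the y axis of dark_blank and the y axis of fixed_bearer, either way round below 0.15 rad and x of tape_measure in the frame of dark_blank between -0.012 and 0.012 m and y of tape_measure in the frame of dark_blank between -0.015 and 0.015 m and z of tape_measure in the frame of dark_blank between 0.033 and 0.043 m and angle between the y axis of tape_measure and the y axis of dark_blank, either way round below 0.25 rad and x of finial in the frame of dark_blank between -0.015 and 0.015 m and y of finial in the frame of fixed_bearer below -0.12 m and (y of finial in the frame of dark_blank between -0.151 and -0.121 m or y of finial in the frame of dark_blank between 0.121 and 0.151 m) and height (world z) of finial between -0.004 and 0.004 m and linear speed of each of loose_bearer, dark_blank, tape_measure, finial below 0.02 m/s); the robot touches nothing.
It fails at once if the long pale blank is moved by more than 20 mm (distance of long_blank from where it was at the start of the episode above 0.02 m).
It fails at once if the short thick blank is moved by more than 20 mm (distance of short_blank from where it was at the start of the episode above 0.02 m).
It also fails if it takes over 112 s, if anything falls off the work surface, if the arm or the gripper's body presses on something with over 40 N, if the wrist force passes 120 N, or if a joint passes its speed limit or range.

## Working session

There is one attempt and no reset: what is moved stays moved. The work goes in short steps, Python scripts to look and compute and a tool call to move; the robot and the scene stay as the last step left them, time stands still between calls to the robot, and variables do not carry over. Pictures are saved under pics/ and viewed, at most 17 in all, crops included, and the job is handed in when it is done.

Besides the shell and the picture viewer there is one more tool, called as name(argument=value, ...), one argument or row to a line, values as JSON. step_arm: Moves the arm, as the interface text tells. Its arguments: {"type":"object","properties":{"steps":{"type":"array","items":{"type":"array"}},"grip":{"type":"number"}},"required":["steps"]}

```bash
mkdir -p pics; cat > h.py <<'E'
import numpy as np, cv2
from rig import ctrl
def snap(n,f):
    P=ctrl.camera_params(n); im=ctrl.camera(n); cv2.imwrite(f'pics/{f}.png',cv2.cvtColor(im,cv2.COLOR_RGB2BGR)); return im,P
def cast(P,uv,z):
    uv=np.atleast_2d(np.float64(uv)); K=np.array([[P['fx'],0,P['cx']],[0,P['fy'],P['cy']],[0,0,1]])
    d=cv2.undistortPoints(uv.reshape(-1,1,2),K,np.array([P['k1'],0,0,0,0]),None,None).reshape(-1,2) if 0 else None
    a=(uv-[P['cx'],P['cy']])/[P['fx'],P['fy']]; s=a.copy()
    for _ in range(30): s=a/(1+P['k1']*(s**2).sum(1,keepdims=True))
    T=np.linalg.inv(np.array(P['camera_from_world'])); r=np.c_[s,np.ones(len(s))]@T[:3,:3].T; c=T[:3,3]
    return (c+r*((z-c[2])/r[:,2])[:,None])
def proj(P,X):
    X=np.atleast_2d(X); T=np.array(P['camera_from_world']); c=X@T[:3,:3].T+T[:3,3]; s=c[:,:2]/c[:,2:]
    return s*(1+P['k1']*(s**2).sum(1,keepdims=True))*[P['fx'],P['fy']]+[P['cx'],P['cy']]
E
python3 - <<'E'
from h import *
for n in ('top','scene'):
    im,P=snap(n,n+'0'); T=np.linalg.inv(np.array(P['camera_from_world'])); print(n,P['fx'],P['cx'],P['k1'],T.round(3).tolist())
s=ctrl.read_state(); print(s['time'],s['ee_pos'],s['eef_rot'],s['width'])
E
```

```text
top 453.54649668401873 277.8002734314882 -0.10735074638278343 [[0.009, -0.988, 0.157, 0.379], [-1.0, -0.009, 0.003, 0.116], [-0.002, -0.157, -0.988, 1.074], [0.0, 0.0, 0.0, 1.0]]
scene 456.44794780460427 275.80541770350425 -0.08462297614720884 [[0.899, -0.384, 0.209, 0.356], [-0.437, -0.781, 0.445, -0.254], [-0.008, -0.492, -0.871, 0.83], [0.0, 0.0, 0.0, 1.0]]
0.1 [0.22628516 0.5281635  0.23057377] [ 2.01008464e-01  9.79589199e-01 -7.55931468e-04 -1.62658158e-04] 0.0852678892478541
```

View pics/top0.png

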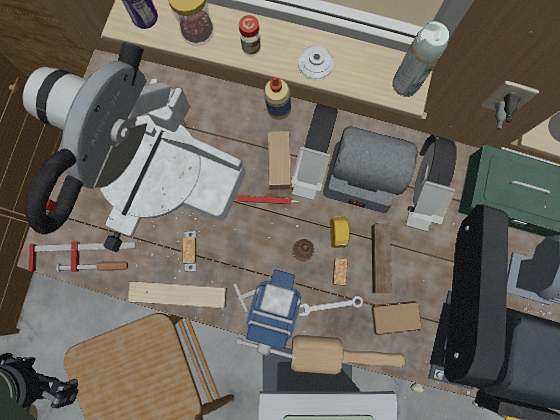

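View pics/scene0.png

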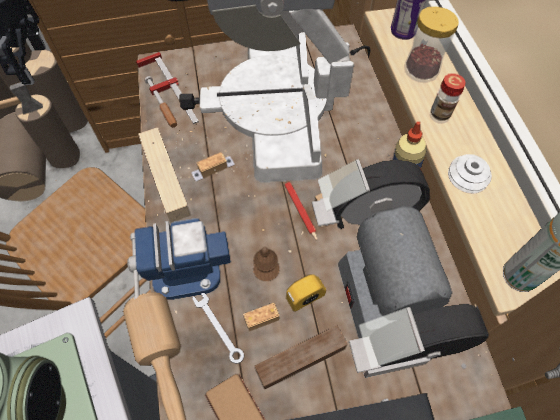

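The top view shows the fixed bearer at about (189,250), the finial at (303,249), the tape at (341,232), the loose bearer at (341,271) and the dark blank at (382,258). The long blank is at (177,295), with the vise between. I'll segment next.

```bash
python3 - <<'E'
from h import *
im=cv2.imread('pics/top0.png')
a=cv2.resize(im[222:282,160:225],None,fx=6,fy=6,interpolation=cv2.INTER_CUBIC)
b=cv2.resize(im[212:302,285:400],None,fx=5,fy=5,interpolation=cv2.INTER_CUBIC)
o=np.zeros((450,800,3),np.uint8); o[:360,:390][:, :200]=a[:,95:295]; o[:450,205:780]=b; cv2.imwrite('pics/c0.png',o)
P=ctrl.camera_params('top')
hsv=cv2.cvtColor(im,cv2.COLOR_BGR2HSV)
for n,p in dict(fix=(189,250),loose=(341,271),tape=(341,230),blank=(382,258),blank2=(382,275),fin=(303,249),bench=(250,250)).items(): print(n,hsv[p[1],p[0]],im[p[1],p[0]])
def rep(n,roi,lo,hi,z):
    x0,y0,x1,y1=roi; m=cv2.inRange(hsv,lo,hi); k=np.zeros_like(m);k[y0:y1,x0:x1]=m[y0:y1,x0:x1]
    k=cv2.morphologyEx(k,cv2.MORPH_CLOSE,np.ones((3,3)))
    c=max(cv2.findContours(k,0,1)[0],key=cv2.contourArea)[:,0]
    W=cast(P,c,z)[:,:2]; r=cv2.minAreaRect((W*1000).astype(np.float32)); print(n,cv2.boundingRect(c),r)
    q=cv2.boxPoints(cv2.minAreaRect(c)).round(1).tolist(); print('  pix',q)
rep('fix',(165,225,215,280),(8,110,150),(25,255,255),.03)
rep('loose',(325,255,355,290),(8,110,150),(25,255,255),.03)
rep('tape',(325,210,355,252),(20,150,110),(32,255,255),.066)
E
```

```text
fix [ 16  93 187] [119 156 187]
loose [ 17  95 185] [116 155 185]
tape [ 23 157 183] [ 70 156 183]
blank [ 14  61 121] [ 92 106 121]
blank2 [ 13  78 117] [ 81  97 117]
fin [14 96 61] [38 49 61]
bench [ 18  60 124] [ 95 112 124]
fix (194, 238, 1, 1) ((502.3648681640625, 314.0625915527344), (0.0, 0.0), 0.0)
  pix [[194.0, 238.0], [194.0, 238.0], [194.0, 238.0], [194.0, 238.0]]
loose (340, 261, 3, 3) ((449.8481140136719, -27.097692489624023), (4.608280181884766, 4.665482044219971), 0.37170618772506714)
  pix [[340.0, 261.0], [342.0, 261.0], [342.0, 263.0], [340.0, 263.0]]
tape (333, 217, 16, 29) ((517.4412841796875, -23.16411018371582), (64.8830337524414, 32.44108963012695), 3.811704635620117)
  pix [[332.79998779296875, 217.0], [347.1000061035156, 215.89999389648438], [349.3999938964844, 244.6999969482422], [335.1000061035156, 245.8000030517578]]
```

View pics/c0.png

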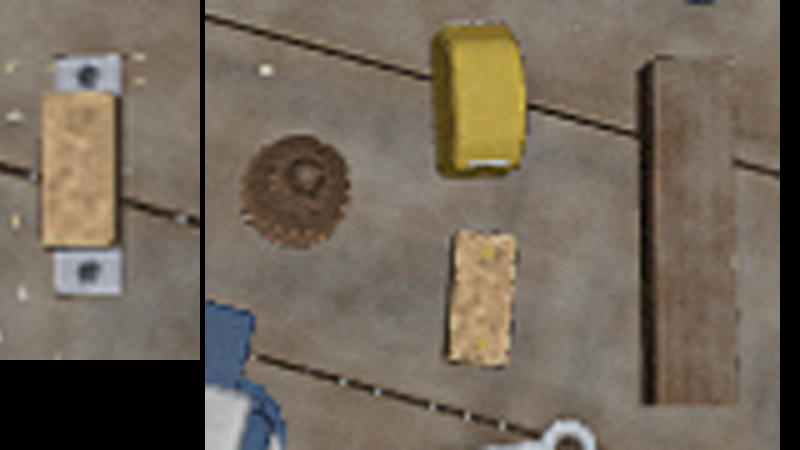

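The crop shows the cork tops cleanly. The blank's top face has its corners at crop (655,58), (735,55), (737,402) and (655,405), and the finial's tip is at (307,177).

```bash
cat >> h.py <<'E'
def rect(im,P,roi,lo,hi,z,name=''):
    hsv=cv2.cvtColor(im,cv2.COLOR_RGB2HSV); x0,y0,x1,y1=roi; k=np.zeros(im.shape[:2],np.uint8)
    k[y0:y1,x0:x1]=cv2.inRange(hsv,lo,hi)[y0:y1,x0:x1]; k=cv2.morphologyEx(k,cv2.MORPH_CLOSE,np.ones((3,3)))
    f=4; big=cv2.resize(k,None,fx=f,fy=f,interpolation=cv2.INTER_LINEAR)
    c=max(cv2.findContours((big>127).astype(np.uint8),0,1)[0],key=cv2.contourArea)[:,0]
    W=cast(P,(c+.5)/f-.5,z)[:,:2]
    (cx,cy),(w,h),a=cv2.minAreaRect((W*1000).astype(np.float32))
    if w<h: w,h=h,w; a+=90
    a=(a+90)%180-90; print(name,'centre mm',round(cx,1),round(cy,1),'size',round(w,1),round(h,1),'long-axis deg from x',round(a,1)); return cx,cy,a
E
python3 - <<'E'
from h import *
im=cv2.cvtColor(cv2.imread('pics/top0.png'),cv2.COLOR_BGR2RGB); P=ctrl.camera_params('top')
L,H=(8,80,140),(25,255,255)
rect(im,P,(175,232,200,267),L,H,.03,'fix')
rect(im,P,(328,255,352,290),L,H,.03,'loose')
rect(im,P,(325,210,355,252),(18,120,90),(35,255,255),.06,'tape')
q=np.array([(655,58),(735,55),(737,402),(655,405)],float); q=np.c_[285+(q[:,0]-205)/5,212+q[:,1]/5]-.4
B=cast(P,q,.038); print(B.round(4).tolist(),B.mean(0))
t=np.array([[285+(307-205)/5,212+177/5]])-.4; print('fin tip',cast(P,t,.102), 'body',cast(P,[[285+92/5-.4,212+190/5-.4]],.03))
E
```

```text
fix centre mm 474.4 326.0 size 58.2 27.6 long-axis deg from x 2.1
loose centre mm 428.9 -24.7 size 61.0 29.0 long-axis deg from x -4.8
tape centre mm 516.0 -20.1 size 70.4 42.3 long-axis deg from x 2.5
[[0.5398, -0.1054, 0.038], [0.5415, -0.1431, 0.038], [0.3815, -0.1399, 0.038], [0.3801, -0.1021, 0.038]] [ 0.46074545 -0.12261982  0.038     ]
fin tip [[0.47667528 0.0601549  0.102     ]] body [[0.47783686 0.06062275 0.03      ]]
```

step_arm(
  steps=[
    [[-0.03, -0.018, -0.005], [0, 0, -0.05]],
    [[-0.06, -0.036, -0.01], [0, 0, -0.1]],
    [[-0.09, -0.054, -0.015], [0, 0, -0.15]],
    [[-0.12, -0.072, -0.02], [0, 0, -0.2]],
    [[-0.15, -0.09, -0.02], [0, 0, -0.25]],
    [[-0.18, -0.108, -0.02], [0, 0, -0.3]],
    [[-0.21, -0.126, -0.02], [0, 0, -0.35]],
    [[-0.247, -0.144, -0.02], [0, 0, -0.405]],
    [[-0.247, -0.144, -0.02], [0, 0, -0.405]],
    [[-0.247, -0.144, -0.02], [0, 0, -0.405]],
  ],
)

```text
time: 0.93
ee_pos: [0.3977, 0.2974, 0.251]
eef_rot: [0.002, 1.0, -0.0, -0.0]
contact_force: [0.4, 1.1, -0.1]
width: 0.0855
grip_force: 0.0
```

```bash
python3 - <<'E'
from h import *
im,P=snap('wrist','w1'); s=ctrl.read_state(); print(s['time'],s['ee_pos'],s['eef_rot'],s['q']); print(np.linalg.inv(np.array(P['camera_from_world'])).round(3).tolist(), proj(P,[[.474,.326,.03]]))
E
```

```text
0.9833 [0.3968475  0.2984532  0.25101539] [ 1.18498764e-03  9.99999172e-01  7.42559226e-05 -4.95957062e-04] [ 6.21208303e-01  1.83274942e-01  1.70180066e+00  7.34756711e-04
  1.25723647e+00 -9.47444933e-01]
[[0.003, 0.961, 0.278, 0.325], [1.0, -0.003, -0.0, 0.297], [0.0, 0.278, -0.961, 0.395], [0.0, 0.0, 0.0, 1.0]] [[303.19411067 238.37460287]]
```

View pics/w1.png

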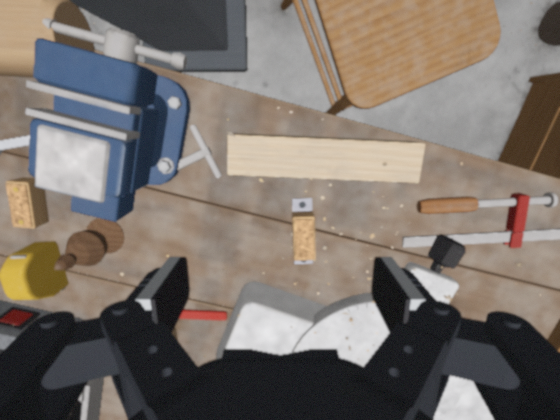

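The wrist view shows the fixed bearer at about (304,237), close to the projected (303,238). I'll measure it here.

```bash
python3 - <<'E'
from h import *
im=cv2.cvtColor(cv2.imread('pics/w1.png'),cv2.COLOR_BGR2RGB); P=ctrl.camera_params('wrist')
hsv=cv2.cvtColor(im,cv2.COLOR_RGB2HSV); print(hsv[237,304],hsv[237,285],hsv[204,302])
L,H=(8,100,140),(25,255,255)
a=rect(im,P,(285,205,325,270),L,H,.03,'fix w')
rect(im,P,(0,170,50,235),L,H,.03,'loose w')
# steel feet line: low-sat bright pixels
m=cv2.inRange(hsv,(0,0,120),(180,60,255)); 
cs=[]
for y0,y1 in ((196,212),(254,268)):
    k=np.zeros_like(m);k[y0:y1,288:320]=m[y0:y1,288:320]; c=max(cv2.findContours(k,0,1)[0],key=cv2.contourArea); M=cv2.minAreaRect(c); print(M); cs.append(M[0])
W=cast(P,cs,.003); print(W)
im=cv2.cvtColor(cv2.imread('pics/top0.png'),cv2.COLOR_BGR2RGB); P=ctrl.camera_params('top'); hsv=cv2.cvtColor(im,cv2.COLOR_RGB2HSV)
m=cv2.inRange(hsv,(0,0,0),(180,45,255)); 
W=cast(P,[[175.83+88/6-.4,222+75/6-.4],[175.83+88/6-.4,222+272/6-.4]],.006); print('top feet',W,np.degrees(np.arctan2(W[0,1]-W[1,1],W[0,0]-W[1,0])))
E
```

```text
[ 16  92 217] [ 13  48 161] [108  24 107]
fix w centre mm 443.4 325.3 size 15.8 1.0 long-axis deg from x 89.9
loose w centre mm 449.0 -28.8 size 11.2 10.2 long-axis deg from x -90.0
((303.5, 203.5), (15.0, 31.0), 90.0)
((304.0, 260.5), (13.0, 30.0), 90.0)
[[0.43493389 0.32891979 0.003     ]
 [0.51706786 0.33126141 0.003     ]]
top feet [[0.51445731 0.32833747 0.006     ]
 [0.43636713 0.32544253 0.006     ]] 2.1230837995363063
```

step_arm(
  steps=[
    [[0.003, -0.02, 0], [0, 0, 0]],
    [[0.007, -0.055, 0], [0, 0, 0]],
    [[0.01, -0.09, 0], [0, 0, 0]],
    [[0.013, -0.125, 0], [0, 0, 0]],
    [[0.017, -0.16, 0], [0, 0, 0]],
    [[0.02, -0.195, 0], [0, 0, 0]],
    [[0.025, -0.23, 0], [0, 0, 0]],
    [[0.03, -0.265, 0], [0, 0, 0]],
    [[0.034, -0.3, 0], [0, 0, 0]],
    [[0.037, -0.335, 0], [0, 0, 0]],
    [[0.037, -0.358, 0], [0, 0, 0]],
    [[0.037, -0.358, 0], [0, 0, 0]],
  ],
)

```text
time: 1.98
ee_pos: [0.3598, -0.0609, 0.2513]
eef_rot: [0.001, 1.0, -0.001, 0.0]
contact_force: [-1.2, 1.1, -0.0]
width: 0.0855
grip_force: 0.0
```

```bash
python3 - <<'E'
from h import *
im,P=snap('wrist','w2'); s=ctrl.read_state(); print(s['time'],s['ee_pos'],s['eef_rot'],s['q'][5]); 
print(proj(P,[[.429,-.025,.03],[.517,-.022,.066],[.477,.06,.102],[.461,-.1226,.038]]))
i1=cv2.cvtColor(cv2.imread('pics/w1.png'),cv2.COLOR_BGR2RGB)
E
```

```text
2.0333 [ 0.35984274 -0.05928034  0.25124107] [ 1.06955909e-03  9.99999381e-01  3.07370941e-04 -1.17325742e-05] -1.7642022944420268
[[309.16057386 232.81915188]
 [312.40567514 310.53195256]
 [392.59559531 298.4453911 ]
 [231.78883574 258.8985231 ]]
```

View pics/w2.png

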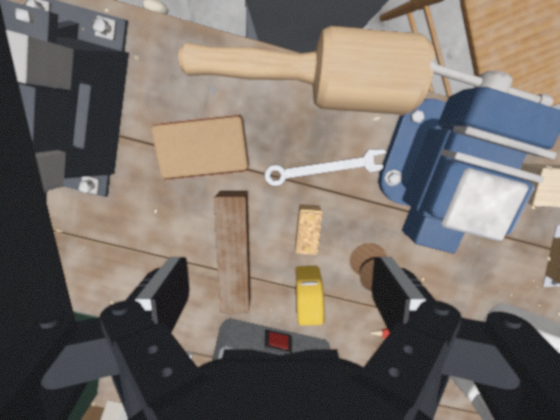

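The wrist view shows the loose bearer at (310,231), the tape at (309,300), the dark blank at (232,252) and the finial at (370,262). All agree with the top-view estimates.

```bash
python3 - <<'E'
from h import *
im=cv2.cvtColor(cv2.imread('pics/w2.png'),cv2.COLOR_BGR2RGB); P=ctrl.camera_params('wrist'); hsv=cv2.cvtColor(im,cv2.COLOR_RGB2HSV)
print(hsv[231,310],hsv[231,290],hsv[300,310],hsv[250,235],hsv[250,270])
rect(im,P,(292,200,330,265),(10,85,150),(25,255,255),.03,'loose')
rect(im,P,(290,262,328,330),(18,150,90),(35,255,255),.06,'tape')
rect(im,P,(212,188,252,318),(0,75,30),(20,255,135),.038,'blank')
E
```

```text
[ 16  88 223] [ 13  39 178] [ 23 152 231] [ 14  68 158] [ 15  52 175]
loose centre mm 426.6 -25.2 size 59.8 27.8 long-axis deg from x -4.8
tape centre mm 500.0 -23.6 size 81.3 32.3 long-axis deg from x 5.0
blank centre mm 449.5 -111.0 size 156.0 37.2 long-axis deg from x 5.2
```

step_arm(
  grip=0.7,
  steps=[
    [[-0.017, 0.009, 0.03], [0, 0, 0.03]],
    [[-0.034, 0.018, 0.06], [0, 0, 0.06]],
    [[-0.051, 0.026, 0.09], [0, 0, 0.082]],
    [[-0.068, 0.035, 0.12], [0, 0, 0.082]],
    [[-0.068, 0.035, 0.15], [0, 0, 0.082]],
    [[-0.068, 0.035, 0.18], [0, 0, 0.082]],
    [[-0.068, 0.035, 0.205], [0, 0, 0.082]],
    [[-0.068, 0.035, 0.225], [0, 0, 0.082]],
    [[-0.068, 0.035, 0.238], [0, 0, 0.082]],
    [[-0.068, 0.035, 0.244], [0, 0, 0.082]],
    [[-0.068, 0.035, 0.244], [0, 0, 0.082]],
    [[-0.068, 0.035, 0.244], [0, 0, 0.082]],
  ],
)

```text
time: 3.03
ee_pos: [0.4283, -0.0229, 0.0075]
eef_rot: [0.04, 0.999, 0.0, 0.0]
contact_force: [0.2, -0.2, -0.5]
width: 0.0595
grip_force: 0.0
```

step_arm(
  grip=0,
  steps=[
    [[0, 0, 0], [0, 0, 0]],
    [[0, 0, 0], [0, 0, 0]],
    [[0, 0, 0], [0, 0, 0]],
    [[0, 0, 0], [0, 0, 0]],
    [[0, 0, 0], [0, 0, 0]],
    [[0, 0, 0], [0, 0, 0]],
    [[0, 0, 0], [0, 0, 0]],
    [[0, 0, 0], [0, 0, 0]],
  ],
)

```text
time: 3.7
ee_pos: [0.4287, -0.024, 0.0084]
eef_rot: [0.041, 0.999, 0.0, 0.001]
contact_force: [0.2, 1.8, 5.1]
width: 0.027
grip_force: 59.7
```

step_arm(
  steps=[
    [[0, 0, -0.02], [0, 0, 0]],
    [[0, 0, -0.055], [0, 0, 0]],
    [[0, 0, -0.09], [0, 0, 0]],
    [[0, 0, -0.125], [0, 0, 0]],
    [[0, 0, -0.155], [0, 0, 0]],
    [[-0.003, 0.03, -0.165], [0, 0, -0.01]],
    [[-0.007, 0.065, -0.165], [0, 0, -0.03]],
    [[-0.011, 0.1, -0.165], [0, 0, -0.05]],
    [[-0.015, 0.14, -0.165], [0, 0, -0.07]],
    [[-0.019, 0.18, -0.165], [0, 0, -0.09]],
    [[-0.023, 0.22, -0.165], [0, 0, -0.1]],
    [[-0.026, 0.25, -0.165], [0, 0, -0.119]],
  ],
)

```text
time: 4.7
ee_pos: [0.4743, 0.2258, 0.1727]
eef_rot: [-0.019, 1.0, 0.001, 0.001]
contact_force: [0.4, 0.4, -1.0]
width: 0.0269
grip_force: 59.5
```

step_arm(
  steps=[
    [[0, 0.01, 0], [0, 0, 0]],
    [[-0.001, 0.016, 0.015], [0, 0, 0]],
    [[-0.001, 0.016, 0.04], [0, 0, 0]],
    [[-0.001, 0.016, 0.06], [0, 0, 0]],
    [[-0.001, 0.016, 0.06], [0, 0, 0]],
  ],
)

```text
time: 5.12
ee_pos: [0.4715, 0.2373, 0.1088]
eef_rot: [-0.018, 1.0, -0.002, -0.004]
contact_force: [-0.4, -0.7, -1.6]
width: 0.0264
grip_force: 59.5
```

```bash
python3 - <<'E'
from h import *
im,P=snap('wrist','w3'); s=ctrl.read_state(); q=s['eef_rot']; print(s['time'],s['ee_pos'],np.degrees(2*np.arctan2(q[1],q[0]))-90)
print(proj(P,[[.475,.327,.03]]))
E
```

```text
5.1667 [0.47288589 0.23777741 0.11085391] 92.10302589897793
[[398.42768285 225.30310602]]
```

View pics/w3.png

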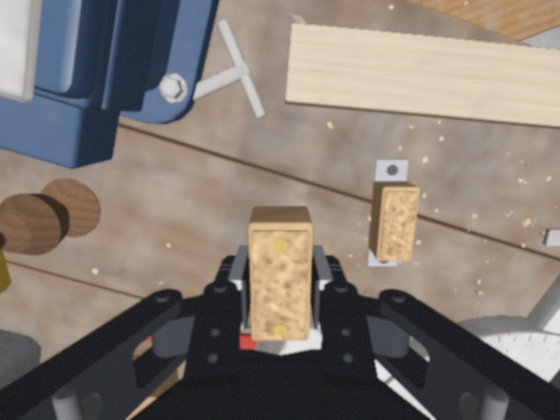

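The bearer is held squarely at (280,285). The fixed bearer's cork top is clear at about (398,223), so I'll refine its pose from this view.

```bash
python3 - <<'E'
from h import *
im=cv2.cvtColor(cv2.imread('pics/w3.png'),cv2.COLOR_BGR2RGB); P=ctrl.camera_params('wrist'); s=ctrl.read_state(); print(s['ee_pos'])
a=rect(im,P,(372,186,425,268),(10,85,170),(25,255,255),.03,'fix w')
b=rect(im,P,(245,223,316,345),(10,85,170),(25,255,255),s['ee_pos'][2]-.007+.03,'held')
im=cv2.cvtColor(cv2.imread('pics/w1.png'),cv2.COLOR_BGR2RGB)
hsv=cv2.cvtColor(im,cv2.COLOR_RGB2HSV)
E
```

```text
[0.47288589 0.23777741 0.11085391]
fix w centre mm 476.1 327.5 size 58.2 28.3 long-axis deg from x 2.2
held centre mm 471.7 237.3 size 58.0 26.7 long-axis deg from x 1.9
```

step_arm(
  steps=[
    [[-0.002, 0.0, 0.02], [0, 0, 0]],
    [[-0.004, 0.0, 0.045], [0, 0, 0]],
    [[-0.004, 0.0, 0.07], [0, 0, 0]],
    [[-0.004, 0.0, 0.09], [0, 0, 0]],
    [[-0.004, 0.0, 0.09], [0, 0, 0]],
    [[-0.004, 0.0, 0.09], [0, 0, 0]],
    [[-0.004, 0.0, 0.09], [0, 0, 0]],
  ],
)

```text
time: 5.75
ee_pos: [0.4801, 0.2396, 0.0243]
eef_rot: [-0.018, 1.0, 0.001, 0.002]
contact_force: [0.5, 1.0, -1.2]
width: 0.0266
grip_force: 59.6
```

Good, on target. Lower it and release.

step_arm(
  steps=[
    [[0, 0, 0.007], [0, 0, 0]],
    [[0, 0, 0.012], [0, 0, 0]],
    [[0, 0, 0.015], [0, 0, 0]],
    [[0, 0, 0.015], [0, 0, 0]],
    [[0, 0, 0.015], [0, 0, 0]],
  ],
)

```text
time: 6.17
ee_pos: [0.4789, 0.2393, 0.0084]
eef_rot: [-0.019, 1.0, 0.0, 0.001]
contact_force: [-1.6, -0.5, 7.3]
width: 0.0268
grip_force: 60.6
```

step_arm(
  grip=0.55,
  steps=[
    [[0, 0, 0], [0, 0, 0]],
    [[0, 0, 0], [0, 0, 0]],
    [[0, 0, 0], [0, 0, 0]],
    [[0, 0, 0], [0, 0, 0]],
    [[0, 0, -0.01], [0, 0, 0]],
    [[0, 0, -0.03], [0, 0, 0]],
    [[0, 0, -0.06], [0, 0, 0]],
    [[0.01, 0, -0.095], [0, 0, 0]],
    [[0.03, 0, -0.13], [0, 0, 0]],
    [[0.05, 0, -0.16], [0, 0, 0]],
    [[0.05, 0, -0.17], [0, 0, 0]],
    [[0.05, 0, -0.17], [0, 0, 0]],
  ],
)

```text
time: 7.17
ee_pos: [0.4299, 0.2381, 0.1808]
eef_rot: [-0.019, 1.0, 0.002, 0.004]
contact_force: [0.8, 1.3, 0.1]
width: 0.0471
grip_force: 0.0
```

```bash
python3 - <<'E'
from h import *
im,P=snap('wrist','w4'); s=ctrl.read_state(); q=s['eef_rot']; print(s['time'],s['ee_pos'],np.degrees(2*np.arctan2(q[1],q[0]))-90)
p=proj(P,[[.4755,.327,.03],[.479,.239,.03]]); print(p)
for n,c in zip(('fix','loose'),p.astype(int)): rect(im,P,(c[0]-32,c[1]-45,c[0]+32,c[1]+45),(10,85,170),(25,255,255),.03,n)
E
```

```text
7.2167 [0.42946454 0.23765043 0.17859984] 92.15515259633491
[[364.83568611 238.34357033]
 [278.79985149 238.54141657]]
fix centre mm 473.7 326.1 size 58.0 27.8 long-axis deg from x 2.2
loose centre mm 478.1 238.6 size 58.3 26.4 long-axis deg from x 2.9
```

```bash
python3 - <<'E'
from h import *
P=ctrl.camera_params('top')
for z in (0,.05,.1,.15): print(z,cast(P,[[408,222],[438,230]],z).round(3).tolist())
im=cv2.imread('pics/w2.png')
E
```

```text
0 [[0.549, -0.195, 0.0], [0.53, -0.269, 0.0]]
0.05 [[0.541, -0.181, 0.05], [0.523, -0.251, 0.05]]
0.1 [[0.533, -0.166, 0.1], [0.516, -0.233, 0.1]]
0.15 [[0.526, -0.152, 0.15], [0.509, -0.215, 0.15]]
```

step_arm(
  grip=0.8,
  steps=[
    [[-0.002, -0.025, 0], [0, 0, 0.01]],
    [[-0.004, -0.06, 0], [0, 0, 0.02]],
    [[-0.005, -0.095, 0], [0, 0, 0.03]],
    [[-0.007, -0.13, 0], [0, 0, 0.04]],
    [[-0.009, -0.165, 0], [0, 0, 0.05]],
    [[-0.011, -0.2, 0], [0, 0, 0.058]],
    [[-0.013, -0.235, 0], [0, 0, 0.058]],
    [[-0.015, -0.27, 0.0], [0, 0, 0.058]],
    [[-0.017, -0.305, 0.01], [0, 0, 0.058]],
    [[-0.0175, -0.34, 0.03], [0, 0, 0.058]],
    [[-0.0175, -0.361, 0.05], [0, 0, 0.058]],
    [[-0.0175, -0.361, 0.07], [0, 0, 0.058]],
  ],
)

```text
time: 8.22
ee_pos: [0.4596, -0.1269, 0.1045]
eef_rot: [0.013, 1.0, -0.0, -0.001]
contact_force: [0.4, 0.0, -0.3]
width: 0.0685
grip_force: 0.0
```

step_arm(
  steps=[
    [[0, 0, 0.01], [0, 0, 0]],
    [[0, 0, 0.01], [0, 0, 0]],
    [[0, 0, 0.01], [0, 0, 0]],
  ],
)

```text
time: 8.47
ee_pos: [0.4588, -0.123, 0.0954]
eef_rot: [0.011, 1.0, 0.001, -0.002]
contact_force: [0.1, -0.3, 0.7]
width: 0.0684
grip_force: 0.0
```

```bash
python3 - <<'E'
from h import *
im,P=snap('wrist','w5'); s=ctrl.read_state(); q=s['eef_rot']; print(s['time'],s['ee_pos'],np.degrees(2*np.arctan2(q[1],q[0]))-90)
print(proj(P,[[.5398,-.1054,.038],[.5415,-.1431,.038],[.3815,-.1399,.038],[.3801,-.1021,.038]]))
E
```

```text
8.5167 [ 0.45956081 -0.12295758  0.0963995 ] 88.80261017145392
[[305.82971122 325.65408135]
 [256.41846079 328.45375134]
 [250.95628292 108.76732371]
 [311.88879968 105.12677388]]
```

View pics/w5.png

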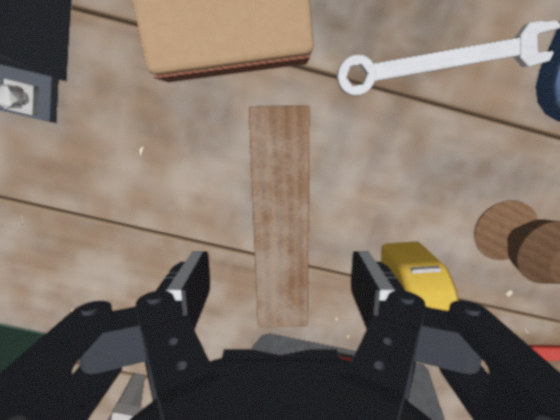

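The blank's top face lies at (250..309, 106..326), with corners within 3 px of the prediction. The tape at (415,270) is clear of the finger. Descend and grip.

step_arm(
  steps=[
    [[-0.001, 0, 0.02], [0, 0, 0]],
    [[-0.001, 0, 0.045], [0, 0, 0]],
    [[-0.001, 0, 0.065], [0, 0, 0]],
    [[-0.001, 0, 0.08], [0, 0, 0]],
    [[-0.001, 0, 0.088], [0, 0, 0]],
    [[-0.001, 0, 0.09], [0, 0, 0]],
    [[-0.001, 0, 0.09], [0, 0, 0]],
  ],
)

```text
time: 9.1
ee_pos: [0.461, -0.1228, 0.0075]
eef_rot: [0.01, 1.0, -0.0, 0.0]
contact_force: [0.1, -0.5, 0.1]
width: 0.0683
grip_force: 0.0
```

step_arm(
  grip=0,
  steps=[
    [[0, 0, 0], [0, 0, 0]],
    [[0, 0, 0], [0, 0, 0]],
    [[0, 0, 0], [0, 0, 0]],
    [[0, 0, 0], [0, 0, 0]],
    [[0, 0, 0], [0, 0, 0]],
    [[0, 0, 0], [0, 0, 0]],
    [[0, 0, 0], [0, 0, 0]],
    [[0, 0, 0], [0, 0, 0]],
  ],
)

```text
time: 9.77
ee_pos: [0.4615, -0.1231, 0.0085]
eef_rot: [0.01, 1.0, -0.0, 0.001]
contact_force: [0.2, -0.1, 5.8]
width: 0.0373
grip_force: 61.6
```

step_arm(
  steps=[
    [[0, 0, -0.015], [0, 0, 0]],
    [[0, 0, -0.035], [0, 0, 0]],
    [[0, 0, -0.05], [0, 0, 0]],
    [[0.015, 0, -0.055], [0, 0, 0]],
    [[0.04, 0, -0.06], [0, 0, 0]],
    [[0.06, 0.0, -0.08], [0, 0, 0]],
    [[0.07, 0.005, -0.11], [0, 0, 0]],
    [[0.07, 0.015, -0.14], [0, 0, 0]],
    [[0.07, 0.03, -0.16], [0, 0, 0.05]],
    [[0.07, 0.05, -0.175], [0, 0, 0.12]],
    [[0.07, 0.08, -0.18], [0, 0, 0.2]],
    [[0.07, 0.11, -0.18], [0, 0, 0.3]],
  ],
)

```text
time: 10.77
ee_pos: [0.3935, -0.0107, 0.1892]
eef_rot: [0.163, 0.987, 0.0, 0.002]
contact_force: [0.7, -0.1, -1.9]
width: 0.0377
grip_force: 60.8
```

```bash
python3 - <<'E'
from h import *
s=ctrl.read_state(); q=s['eef_rot']; a=2*np.arctan2(q[1],q[0])-np.pi/2; print(s['ee_pos'],np.degrees(a),s['width'])
d=np.array([.4767,.2828])-s['ee_pos'][:2]; ty=np.array([np.cos(a),np.sin(a)]); tx=np.array([-np.sin(a),np.cos(a)]); print(d@tx,d@ty,'wz',a-np.radians(2.1))
E
```

```text
[ 0.39346331 -0.01074391  0.18915546] 71.26395205144033 0.037670747726254436
0.015463063839561766 0.30472490108260525 wz 1.2071386869891203
```

step_arm(
  steps=[
    [[0.001, 0.027, 0], [0, 0, 0.1]],
    [[0.003, 0.054, 0], [0, 0, 0.2]],
    [[0.004, 0.081, 0], [0, 0, 0.3]],
    [[0.005, 0.108, 0], [0, 0, 0.4]],
    [[0.006, 0.135, 0], [0, 0, 0.5]],
    [[0.008, 0.162, 0], [0, 0, 0.6]],
    [[0.009, 0.189, 0], [0, 0, 0.7]],
    [[0.01, 0.216, 0], [0, 0, 0.8]],
    [[0.012, 0.243, 0], [0, 0, 0.9]],
    [[0.013, 0.27, 0], [0, 0, 1.0]],
    [[0.014, 0.29, 0], [0, 0, 1.1]],
    [[0.015, 0.305, 0], [0, 0, 1.19]],
  ],
)

```text
time: 11.77
ee_pos: [0.4748, 0.2845, 0.187]
eef_rot: [0.687, 0.727, 0.0, -0.0]
contact_force: [0.3, -0.7, -0.6]
width: 0.0374
grip_force: 60.8
```

step_arm(
  steps=[
    [[0, 0, 0.01], [0, 0, 0.01]],
    [[0, 0, 0.03], [0, 0, 0.01]],
    [[0, 0, 0.05], [0, 0, 0.01]],
    [[0, 0, 0.06], [0, 0, 0.01]],
    [[0, 0, 0.06], [0, 0, 0.01]],
    [[0, 0, 0.06], [0, 0, 0.01]],
  ],
)

```text
time: 12.27
ee_pos: [0.4745, 0.2821, 0.127]
eef_rot: [0.689, 0.725, -0.001, -0.0]
contact_force: [-0.1, -0.3, -0.9]
width: 0.037
grip_force: 60.7
```

```bash
python3 - <<'E'
from h import *
im,P=snap('wrist','w6'); s=ctrl.read_state(); q=s['eef_rot']; a=2*np.arctan2(q[1],q[0])-np.pi/2; print(s['time'],s['ee_pos'],q,np.degrees(a),s['width'])
d=np.array([.4767,.2828])-s['ee_pos'][:2]; ty=np.array([np.cos(a),np.sin(a)]); tx=np.array([-np.sin(a),np.cos(a)]); print(d@tx,d@ty,'wz',a-np.radians(2.1))
E
```

```text
12.3167 [0.47513748 0.28253818 0.12790023] [6.89206312e-01 7.24565010e-01 4.29233523e-04 1.47210636e-04] 2.865360068124337 0.03689825527549831
0.00018338647424650313 0.0015736565504146614 wz 0.013358053152057785
```

View pics/w6.png

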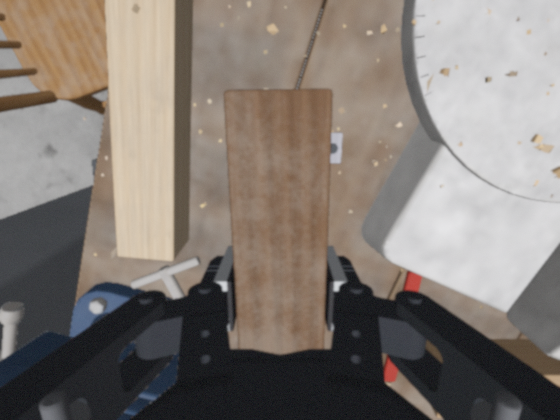

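The blank is held level, its left end edge at row 90, cols 226–331, and the left foot of the fixed bearer is visible at (336,148). I'll check the end position.

```bash
python3 - <<'E'
from h import *
P=ctrl.camera_params('wrist')
W=cast(P,[[226,90],[331,90],[235,270],[325,270]],.157); print(W.round(4).tolist(), W[:2].mean(0))
E
```

```text
[[0.4505, 0.3603, 0.157], [0.487, 0.3622, 0.157], [0.4544, 0.2911, 0.157], [0.4912, 0.2929, 0.157]] [0.46871987 0.36124195 0.157     ]
```

step_arm(
  steps=[
    [[0.001, 0.002, 0.02], [0, 0, 0.013]],
    [[0.001, 0.002, 0.045], [0, 0, 0.013]],
    [[0.001, 0.002, 0.065], [0, 0, 0.013]],
    [[0.001, 0.002, 0.078], [0, 0, 0.013]],
    [[0.001, 0.002, 0.082], [0, 0, 0.013]],
    [[0.001, 0.002, 0.082], [0, 0, 0.013]],
    [[0.001, 0.002, 0.082], [0, 0, 0.013]],
    [[0.001, 0.002, 0.082], [0, 0, 0.013]],
  ],
)

```text
time: 12.98
ee_pos: [0.4778, 0.2844, 0.0469]
eef_rot: [0.694, 0.72, 0.002, 0.0]
contact_force: [-0.0, -0.3, -1.5]
width: 0.0376
grip_force: 60.7
```

step_arm(
  steps=[
    [[0, -0.0, 0.004], [0, 0, 0]],
    [[-0.001, -0.0, 0.007], [0, 0, 0]],
    [[-0.001, -0.0, 0.009], [0, 0, 0]],
    [[-0.001, -0.0, 0.009], [0, 0, 0]],
    [[-0.001, -0.0, 0.009], [0, 0, 0]],
  ],
)

```text
time: 13.4
ee_pos: [0.4773, 0.2831, 0.0385]
eef_rot: [0.694, 0.72, 0.001, 0.0]
contact_force: [-2.0, -0.4, 12.4]
width: 0.0372
grip_force: 62.3
```

step_arm(
  grip=0.7,
  steps=[
    [[0, 0, 0], [0, 0, 0]],
    [[0, 0, 0], [0, 0, 0]],
    [[0, 0, 0], [0, 0, 0]],
    [[0, 0, 0], [0, 0, 0]],
    [[0, 0, 0], [0, 0, 0]],
    [[0, 0, -0.015], [0, 0, 0]],
    [[0, 0, -0.04], [0, 0, 0]],
    [[0, 0, -0.07], [0, 0, 0]],
    [[0, 0, -0.1], [0, 0, 0]],
    [[-0.01, 0, -0.12], [0, 0, -0.06]],
    [[-0.03, -0.01, -0.14], [0, 0, -0.16]],
    [[-0.06, -0.02, -0.15], [0, 0, -0.26]],
  ],
)

```text
time: 14.4
ee_pos: [0.4604, 0.2235, 0.1887]
eef_rot: [0.592, 0.806, 0.002, 0.001]
contact_force: [0.1, 0.6, 0.8]
width: 0.0601
grip_force: 0.0
```

```bash
cat >> h.py <<'E'
def go(x,y,yaw,z=None):
    s=ctrl.read_state(); q=s['eef_rot']; a=2*np.arctan2(q[1],q[0])-np.pi/2
    d=np.array([x,y])-s['ee_pos'][:2]; print('t',s['time'],'pos',s['ee_pos'].round(4),'yaw',np.degrees(a).round(2),'w',round(s['width'],4))
    print('shift',(-np.sin(a)*d[0]+np.cos(a)*d[1]).round(4),(np.cos(a)*d[0]+np.sin(a)*d[1]).round(4),'wz',round((a-np.radians(yaw)+np.pi)%(2*np.pi)-np.pi,3))
E
python3 - <<'E'
from h import *
im,P=snap('top','t1'); go(.45,-.02,92)
a=cv2.resize(im[200:300,150:350],None,fx=4,fy=4,interpolation=cv2.INTER_CUBIC); cv2.imwrite('pics/c1.png',a[:,:,::-1])
E
```

```text
t 14.45 pos [0.4577 0.2177 0.1894] yaw 17.54 w 0.0594
shift -0.2243 -0.079 wz -1.3
```

View pics/c1.png

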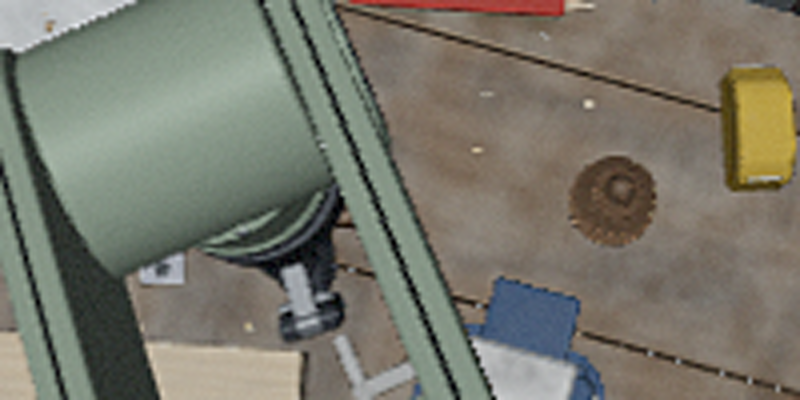

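The arm hides the stack in this view, and the tape and finial are undisturbed at (760,125) and (612,198). I'll go on to the tape and look at the stack once the arm is clear.

step_arm(
  steps=[
    [[-0.02, -0.007, 0], [0, 0, -0.1]],
    [[-0.04, -0.014, 0], [0, 0, -0.2]],
    [[-0.06, -0.021, 0], [0, 0, -0.31]],
    [[-0.08, -0.028, 0], [0, 0, -0.42]],
    [[-0.1, -0.035, 0], [0, 0, -0.53]],
    [[-0.12, -0.042, 0], [0, 0, -0.64]],
    [[-0.14, -0.049, 0], [0, 0, -0.75]],
    [[-0.16, -0.056, 0], [0, 0, -0.86]],
    [[-0.18, -0.063, 0], [0, 0, -0.97]],
    [[-0.2, -0.07, 0], [0, 0, -1.08]],
    [[-0.215, -0.075, 0], [0, 0, -1.19]],
    [[-0.224, -0.079, 0], [0, 0, -1.3]],
  ],
)

```text
time: 15.45
ee_pos: [0.4488, -0.0167, 0.186]
eef_rot: [-0.015, 1.0, -0.0, -0.0]
contact_force: [0.2, -0.3, -0.5]
width: 0.0594
grip_force: 0.0
```

step_arm(
  steps=[
    [[0, 0, 0], [0, 0, 0]],
    [[0, 0, 0], [0, 0, 0]],
    [[0, 0, 0], [0, 0, 0]],
  ],
)

```text
time: 15.7
ee_pos: [0.449, -0.0147, 0.1861]
eef_rot: [-0.012, 1.0, 0.0, -0.0]
contact_force: [0.3, -0.3, 0.1]
width: 0.0601
grip_force: 0.0
```

```bash
python3 - <<'E'
from h import *
go(.517,-.022,92)
im,P=snap('wrist','w7'); t,Q=snap('top','t2')
a=cv2.resize(t[215:290,165:245],None,fx=5,fy=5,interpolation=cv2.INTER_CUBIC)
p=proj(P,[[.517,-.022,.066]])[0]; print(p)
u,v=np.clip(p.astype(int),[75,60],[485,360]); b=cv2.resize(im[v-60:v+60,u-65:u+65],None,fx=3,fy=3,interpolation=cv2.INTER_CUBIC)
o=np.zeros((375,800,3),np.uint8); o[:375,:400]=a; o[:360,405:795]=b; cv2.imwrite('pics/c2.png',o[:,:,::-1]); print(u-65,v-60)
E
```

```text
t 15.7 pos [ 0.449  -0.0147  0.1861] yaw 91.36 w 0.0601
shift -0.0678 -0.0089 wz -0.011
[270.78075285 270.5695082 ]
205 210
```

View pics/c2.png

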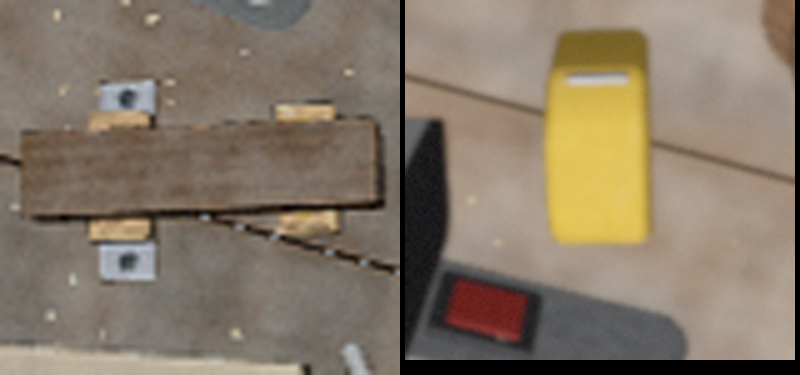

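The stack sits well: the blank's top face has corners (22,130), (376,120), (380,200) and (30,215), and the cork shows almost equally on both sides. The tape's top face spans about (552..648, 68..242) in the right-hand crop.

```bash
python3 - <<'E'
from h import *
Q=ctrl.camera_params('top'); P=ctrl.camera_params('wrist')
q=np.array([(22,130),(376,120),(380,200),(30,215)],float); q=np.c_[165+q[:,0]/5,215+q[:,1]/5]-.4
W=cast(Q,q,.068)[:,:2]; print(W.round(4).tolist(),W.mean(0)); e=W[[0,3]].mean(0)-W[[1,2]].mean(0); print('len',np.hypot(*e),np.degrees(np.arctan2(e[1],e[0])))
q=np.array([(552,70),(646,70),(648,240),(552,240)],float); q=np.c_[205+(q[:,0]-405)/3,210+q[:,1]/3]-.33
W=cast(P,q,.064)[:,:2]; print(W.round(4).tolist(),W.mean(0))
E
```

```text
[[0.4914, 0.3633], [0.4976, 0.2039], [0.4618, 0.2013], [0.4532, 0.358]] [0.47599686 0.28162695]
len 0.1582193983866615 92.67366693973977
[[0.4804, -0.0381], [0.4796, -0.0094], [0.5384, -0.0069], [0.5392, -0.0379]] [ 0.50940838 -0.0230901 ]
```

```bash
python3 - <<'E'
from h import *
P=ctrl.camera_params('wrist')
q=np.array([(600,31),(600,70),(600,241)],float); q=np.c_[205+(q[:,0]-405)/3,210+q[:,1]/3]-.33
for z in (0,.003,.055,.06,.066): print(z,cast(P,q,z)[:,0].round(4))
im=cv2.imread('pics/t2.png'); im=im[:,:,::-1].copy(); Q=ctrl.camera_params('top')
hsv=cv2.cvtColor(im,cv2.COLOR_RGB2HSV); k=cv2.inRange(hsv,(18,120,60),(35,255,255))[205:255,325:357]
ys=np.where(k[:, 10:22].sum(1)>255*6)[0]+205; print(ys.min(),ys.max())
for z in (0,.03,.055,.066): print(z,cast(Q,[[341,ys.min()-.5],[341,ys.max()+.5]],z)[:,0].round(4))
E
```

```text
0 [0.4894 0.505  0.5783]
0.003 [0.4883 0.5038 0.5765]
0.055 [0.4705 0.4835 0.5447]
0.06 [0.4688 0.4816 0.5416]
0.066 [0.4668 0.4792 0.5379]Traceback (most recent call last):
  File "<stdin>", line 7, in <module>
    return umr_minimum(a, axis, None, out, keepdims, initial, where)
ValueError: zero-size array to reduction operation minimum which has no identity
```

```bash
python3 - <<'E'
from h import *
P=ctrl.camera_params('wrist');Q=ctrl.camera_params('top')
def red(f,roi):
    h=cv2.cvtColor(cv2.imread(f),cv2.COLOR_BGR2HSV); x0,y0,x1,y1=roi; k=(cv2.inRange(h,(0,140,50),(8,255,255))|cv2.inRange(h,(172,140,50),(180,255,255)))[y0:y1,x0:x1]
    y,x=np.where(k); print(len(x)); return x.mean()+x0,y.mean()+y0,(x.min()+x0,x.max()+x0,y.min()+y0,y.max()+y0)
a=red('pics/w7.png',(215,290,255,335)); b=red('pics/top0.png',(335,190,380,215)); print(a,b)
for z in (0,.02,.04,.06,.08,.1): print(z,cast(P,[a[:2]],z)[0,:2].round(3),cast(Q,[b[:2]],z)[0,:2].round(3), 'base edge w7',cast(P,[[215,305],[300,324]],z)[:,:2].round(3).tolist())
E
```

```text
368
28
(np.float64(231.96195652173913), np.float64(312.7255434782609), (np.int64(219), np.int64(245), np.int64(303), np.int64(322))) (np.float64(356.75), np.float64(203.78571428571428), (np.int64(351), np.int64(362), np.int64(202), np.int64(206)))
0 [ 0.611 -0.07 ] [ 0.593 -0.071] base edge w7 [[0.601, -0.09], [0.625, 0.015]]
0.02 [ 0.597 -0.066] [ 0.589 -0.068] base edge w7 [[0.587, -0.086], [0.61, 0.013]]
0.04 [ 0.583 -0.063] [ 0.585 -0.064] base edge w7 [[0.574, -0.081], [0.595, 0.011]]
0.06 [ 0.569 -0.06 ] [ 0.581 -0.061] base edge w7 [[0.56, -0.077], [0.58, 0.009]]
0.08 [ 0.554 -0.057] [ 0.577 -0.057] base edge w7 [[0.546, -0.072], [0.565, 0.007]]
0.1 [ 0.54  -0.054] [ 0.573 -0.054] base edge w7 [[0.533, -0.068], [0.55, 0.005]]
```

step_arm(
  grip=0.8,
  steps=[
    [[-0.02, -0.003, 0.01], [0, 0, 0]],
    [[-0.04, -0.007, 0.03], [0, 0, 0]],
    [[-0.06, -0.01, 0.05], [0, 0, 0]],
    [[-0.065, -0.0105, 0.07], [0, 0, 0]],
    [[-0.065, -0.0105, 0.09], [0, 0, 0]],
    [[-0.065, -0.0105, 0.115], [0, 0, 0]],
    [[-0.065, -0.0105, 0.135], [0, 0, 0]],
    [[-0.065, -0.0105, 0.152], [0, 0, 0]],
    [[-0.065, -0.0105, 0.162], [0, 0, 0]],
    [[-0.065, -0.0105, 0.164], [0, 0, 0]],
    [[-0.065, -0.0105, 0.164], [0, 0, 0]],
    [[-0.065, -0.0105, 0.164], [0, 0, 0]],
  ],
)

```text
time: 16.8
ee_pos: [0.5151, -0.0238, 0.0231]
eef_rot: [-0.013, 1.0, -0.0, 0.001]
contact_force: [0.2, -0.5, -0.6]
width: 0.0683
grip_force: 0.0
```

step_arm(
  grip=0,
  steps=[
    [[0, 0, 0], [0, 0, 0]],
    [[0, 0, 0], [0, 0, 0]],
    [[0, 0, 0], [0, 0, 0]],
    [[0, 0, 0], [0, 0, 0]],
    [[0, 0, 0], [0, 0, 0]],
    [[0, 0, 0], [0, 0, 0]],
    [[0, 0, 0], [0, 0, 0]],
    [[0, 0, 0], [0, 0, 0]],
  ],
)

```text
time: 17.47
ee_pos: [0.5148, -0.0238, 0.0233]
eef_rot: [-0.013, 1.0, 0.0, 0.001]
contact_force: [-1.1, 1.2, 5.4]
width: 0.0331
grip_force: 59.2
```

```bash
python3 - <<'E'
from h import *
im,P=snap('wrist','w8'); go(.476,.282,2.5)
E
```

```text
t 17.5167 pos [ 0.5148 -0.0238  0.0233] yaw 91.48 w 0.0335
shift 0.0309 0.3067 wz 1.553
```

View pics/w8.png

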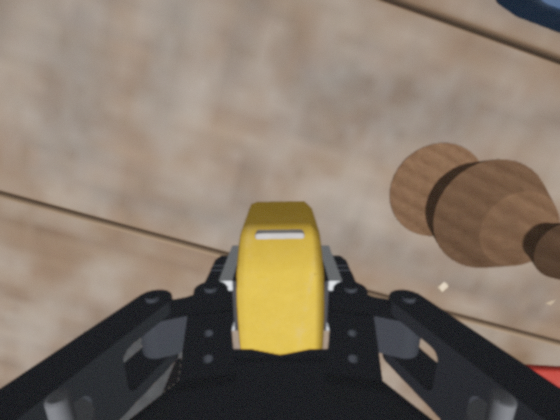

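The tape is gripped squarely at (280,280). Next I lift it, backing away from the grinder.

step_arm(
  steps=[
    [[0, 0, -0.015], [0, 0, 0]],
    [[0, 0, -0.035], [0, 0, 0]],
    [[0.01, 0, -0.06], [0, 0, 0]],
    [[0.025, 0, -0.085], [0, 0, 0]],
    [[0.04, 0, -0.11], [0, 0, 0]],
    [[0.05, 0, -0.135], [0, 0, 0.05]],
    [[0.055, 0.015, -0.16], [0, 0, 0.15]],
    [[0.055, 0.035, -0.175], [0, 0, 0.25]],
    [[0.055, 0.06, -0.18], [0, 0, 0.35]],
    [[0.055, 0.09, -0.18], [0, 0, 0.45]],
    [[0.055, 0.12, -0.18], [0, 0, 0.55]],
    [[0.055, 0.145, -0.18], [0, 0, 0.65]],
  ],
)

```text
time: 18.52
ee_pos: [0.4547, 0.121, 0.2022]
eef_rot: [0.309, 0.951, 0.0, -0.0]
contact_force: [0.5, -0.7, -2.6]
width: 0.0333
grip_force: 60.1
```

```bash
python3 -c "
from h import *
go(.476,.282,2.5)"
```

```text
t 18.5167 pos [0.4547 0.121  0.2022] yaw 53.97 w 0.0333
shift 0.0775 0.1427 wz 0.898
```

step_arm(
  steps=[
    [[0.007, 0.014, 0], [0, 0, 0.09]],
    [[0.015, 0.028, 0], [0, 0, 0.18]],
    [[0.023, 0.042, 0], [0, 0, 0.27]],
    [[0.031, 0.056, 0], [0, 0, 0.36]],
    [[0.038, 0.07, 0], [0, 0, 0.45]],
    [[0.046, 0.084, 0], [0, 0, 0.54]],
    [[0.054, 0.098, 0], [0, 0, 0.63]],
    [[0.061, 0.112, 0], [0, 0, 0.72]],
    [[0.069, 0.126, 0], [0, 0, 0.81]],
    [[0.075, 0.138, 0], [0, 0, 0.87]],
    [[0.0775, 0.1427, 0], [0, 0, 0.89]],
    [[0.0775, 0.1427, 0], [0, 0, 0.89]],
  ],
)

```text
time: 19.52
ee_pos: [0.4756, 0.2816, 0.2015]
eef_rot: [0.686, 0.727, -0.0, -0.0]
contact_force: [0.6, 0.2, -3.2]
width: 0.0334
grip_force: 60.1
```

step_arm(
  steps=[
    [[0, 0, 0.01], [0, 0, 0]],
    [[0, 0, 0.03], [0, 0, 0]],
    [[0, 0, 0.05], [0, 0, 0]],
    [[0, 0, 0.06], [0, 0, 0]],
    [[0, 0, 0.06], [0, 0, 0]],
    [[0, 0, 0.06], [0, 0, 0]],
  ],
)

```text
time: 20.02
ee_pos: [0.4757, 0.2801, 0.1419]
eef_rot: [0.687, 0.727, -0.001, -0.0]
contact_force: [1.0, 0.6, -2.7]
width: 0.0335
grip_force: 60.0
```

```bash
python3 - <<'E'
from h import *
im,P=snap('wrist','w9'); go(.476,.282,2.5)
e=.282+.08
print(proj(P,[[.476-.019-.0035,.362,.068],[.476+.019-.0035,.3625,.068]]))
E
```

```text
t 20.0667 pos [0.4764 0.2806 0.1428] yaw 3.25 w 0.0335
shift 0.0015 -0.0003 wz 0.013
[[256.62155646  95.72879335]
 [313.7853941   98.43840589]]
```

View pics/w9.png

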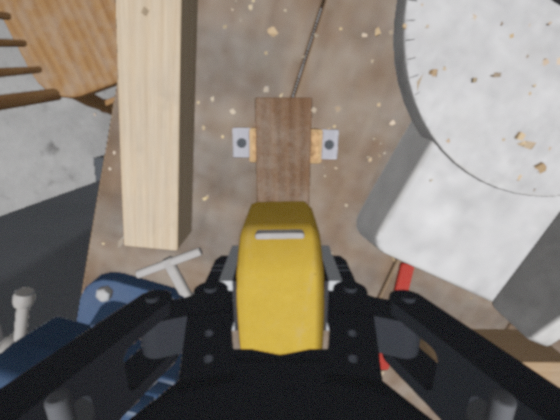

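The tape hangs over the blank, whose left end edge is at (256–311, 97), matching the prediction. The fixed bearer's feet show symmetrically at (241,142) and (330,145). Lower it.

step_arm(
  steps=[
    [[0.002, 0, 0.015], [0, 0, 0.013]],
    [[0.002, 0, 0.03], [0, 0, 0.013]],
    [[0.002, 0, 0.04], [0, 0, 0.013]],
    [[0.002, 0, 0.045], [0, 0, 0.013]],
    [[0.002, 0, 0.045], [0, 0, 0.013]],
    [[0.002, 0, 0.045], [0, 0, 0.013]],
    [[0.002, 0, 0.045], [0, 0, 0.013]],
  ],
)

```text
time: 20.65
ee_pos: [0.4765, 0.283, 0.0983]
eef_rot: [0.691, 0.722, 0.001, 0.0]
contact_force: [-0.3, -0.3, -2.7]
width: 0.0336
grip_force: 60.1
```

step_arm(
  steps=[
    [[0, 0, 0.003], [0, 0, 0]],
    [[0, 0, 0.005], [0, 0, 0]],
    [[0, 0, 0.0065], [0, 0, 0]],
    [[0, 0, 0.0065], [0, 0, 0]],
    [[0, 0, 0.0065], [0, 0, 0]],
  ],
)

```text
time: 21.07
ee_pos: [0.476, 0.2828, 0.0914]
eef_rot: [0.691, 0.722, 0.0, 0.0]
contact_force: [-1.8, -0.2, 2.8]
width: 0.0338
grip_force: 60.4
```

step_arm(
  grip=0.75,
  steps=[
    [[0, 0, 0], [0, 0, 0]],
    [[0, 0, 0], [0, 0, 0]],
    [[0, 0, 0], [0, 0, 0]],
    [[0, 0, 0], [0, 0, 0]],
    [[0, 0, 0], [0, 0, 0]],
    [[0, 0, -0.015], [0, 0, 0]],
    [[0, 0, -0.035], [0, 0, 0]],
    [[0, 0, -0.06], [0, 0, 0]],
    [[0, 0, -0.09], [0, 0, 0]],
    [[0, 0, -0.11], [0, 0, 0]],
    [[-0.02, 0, -0.12], [0, 0, -0.08]],
    [[-0.05, 0, -0.12], [0, 0, -0.18]],
  ],
)

```text
time: 22.07
ee_pos: [0.4797, 0.2346, 0.2138]
eef_rot: [0.621, 0.784, 0.003, 0.001]
contact_force: [-0.1, -0.2, -0.2]
width: 0.0641
grip_force: 0.0
```

```bash
python3 -c "
from h import *
go(.40,.06,90)
P=ctrl.camera_params('top')"
```

```text
t 22.0667 pos [0.4797 0.2346 0.2138] yaw 13.25 w 0.0641
shift -0.1517 -0.1175 wz -1.34
```

```bash
python3 -c "
from h import *
go(.475,.14,2)
P=ctrl.camera_params('top')
for z in (.06,.1,.13): print(z,cast(P,[[275,269],[295,273],[295,287]],z)[:,:2].round(3).tolist())"
```

```text
t 22.0667 pos [0.4797 0.2346 0.2138] yaw 13.25 w 0.0641
shift -0.091 -0.0262 wz 0.196
0.06 [[0.431, 0.125], [0.423, 0.08], [0.392, 0.08]]
0.1 [[0.429, 0.124], [0.421, 0.081], [0.391, 0.081]]
0.13 [[0.427, 0.124], [0.42, 0.082], [0.391, 0.082]]
```

step_arm(
  grip=0.72,
  steps=[
    [[-0.02, -0.006, 0], [0, 0, 0.04]],
    [[-0.045, -0.013, 0], [0, 0, 0.09]],
    [[-0.07, -0.02, 0], [0, 0, 0.14]],
    [[-0.091, -0.026, 0], [0, 0, 0.18]],
    [[-0.091, -0.026, 0], [0, 0, 0.18]],
    [[-0.091, -0.026, 0], [0, 0, 0.18]],
    [[-0.091, -0.026, 0], [0, 0, 0.18]],
  ],
)

```text
time: 22.65
ee_pos: [0.4731, 0.1386, 0.2109]
eef_rot: [0.691, 0.723, 0.0, -0.0]
contact_force: [0.4, 1.3, 0.1]
width: 0.0615
grip_force: 0.0
```

```bash
python3 - <<'E'
from h import *
im,P=snap('wrist','w10'); go(.477,.06,2)
print(proj(P,[[.477,.06,.102],[.477,.06,0],[.477,.06,.04]]))
E
```

```text
t 22.7 pos [0.4731 0.1389 0.2109] yaw 2.57 w 0.0617
shift -0.079 0.0004 wz 0.01
[[282.32356207 285.10161415]
 [281.69610068 241.76180828]
 [281.89970681 255.82096018]]
```

View pics/w10.png

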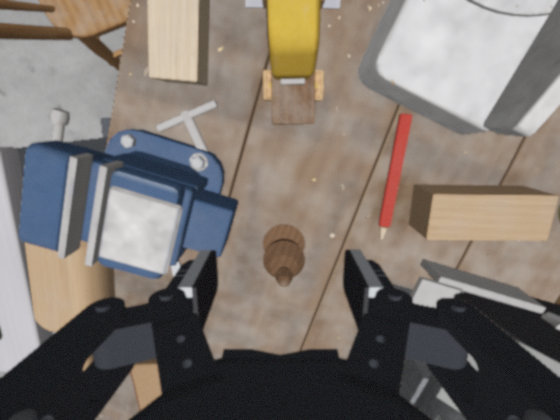

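The finial's tip is at (284,281) and its base disc near (284,243), within about 2 mm of the estimate. The tape stands on the blank at the top, and the vise is well left of the fingers. Descend over the finial.

step_arm(
  steps=[
    [[-0.02, 0, 0.01], [0, 0, 0]],
    [[-0.045, 0.001, 0.02], [0, 0, 0]],
    [[-0.065, 0.001, 0.03], [0, 0, 0]],
    [[-0.078, 0.0015, 0.045], [0, 0, 0]],
    [[-0.078, 0.0015, 0.07], [0, 0, 0]],
    [[-0.078, 0.0015, 0.095], [0, 0, 0]],
    [[-0.078, 0.0015, 0.12], [0, 0, 0]],
    [[-0.078, 0.0015, 0.145], [0, 0, 0]],
    [[-0.078, 0.0015, 0.162], [0, 0, 0]],
    [[-0.078, 0.0015, 0.17], [0, 0, 0]],
    [[-0.078, 0.0015, 0.17], [0, 0, 0]],
    [[-0.078, 0.0015, 0.17], [0, 0, 0]],
  ],
)

```text
time: 23.7
ee_pos: [0.4784, 0.061, 0.041]
eef_rot: [0.691, 0.723, 0.0, 0.0]
contact_force: [0.0, 1.0, 0.9]
width: 0.0613
grip_force: 0.0
```

step_arm(
  grip=0,
  steps=[
    [[0, 0, 0], [0, 0, 0]],
    [[0, 0, 0], [0, 0, 0]],
    [[0, 0, 0], [0, 0, 0]],
    [[0, 0, 0], [0, 0, 0]],
    [[0, 0, 0], [0, 0, 0]],
    [[0, 0, 0], [0, 0, 0]],
    [[0, 0, 0], [0, 0, 0]],
    [[0, 0, 0], [0, 0, 0]],
  ],
)

```text
time: 24.37
ee_pos: [0.4791, 0.0607, 0.0427]
eef_rot: [0.691, 0.722, 0.002, 0.001]
contact_force: [-0.7, 1.3, 5.9]
width: 0.0415
grip_force: 60.0
```

```bash
python3 - <<'E'
from h import *
im,P=snap('wrist','w11'); go(.481,.146,2.5)
E
```

```text
t 24.4167 pos [0.4791 0.0607 0.0427] yaw 2.51 w 0.0419
shift 0.0852 0.0056 wz 0.0
```

View pics/w11.png

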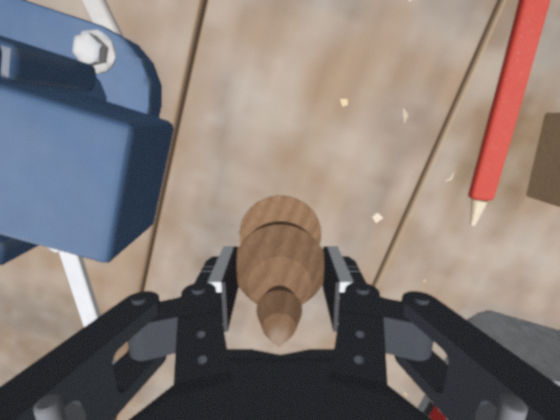

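The finial is upright between the pads at (280,270), and the vise slide's corner at (172,130) is clear. Lift it above the vise and carry it over.

step_arm(
  steps=[
    [[0, 0, -0.01], [0, 0, 0]],
    [[0, 0, -0.03], [0, 0, 0]],
    [[0, 0, -0.055], [0, 0, 0]],
    [[0, 0.003, -0.08], [0, 0, 0]],
    [[0.0, 0.006, -0.1], [0, 0, 0]],
    [[0.015, 0.006, -0.105], [0, 0, 0]],
    [[0.035, 0.006, -0.105], [0, 0, 0]],
    [[0.055, 0.006, -0.105], [0, 0, 0]],
    [[0.075, 0.006, -0.105], [0, 0, 0]],
    [[0.085, 0.006, -0.1], [0, 0, 0]],
    [[0.085, 0.006, -0.085], [0, 0, 0]],
    [[0.085, 0.006, -0.07], [0, 0, 0]],
  ],
)

```text
time: 25.42
ee_pos: [0.4806, 0.1462, 0.1113]
eef_rot: [0.691, 0.723, 0.001, 0.001]
contact_force: [-0.2, 0.5, -0.2]
width: 0.0411
grip_force: 60.8
```

step_arm(
  steps=[
    [[0, 0, 0.01], [0, 0, 0]],
    [[0, 0, 0.01], [0, 0, 0]],
    [[0, 0, 0.01], [0, 0, 0]],
  ],
)

```text
time: 25.67
ee_pos: [0.4799, 0.1452, 0.1006]
eef_rot: [0.691, 0.722, -0.0, -0.0]
contact_force: [1.1, 0.2, -1.5]
width: 0.0417
grip_force: 60.8
```

```bash
python3 - <<'E'
from h import *
im,P=snap('wrist','w12'); go(.4815,.146,2.5)
o=np.hstack([cv2.resize(im,(400,300))]); cv2.imwrite('pics/c3.png',im[:,:,::-1])
E
```

```text
t 25.7167 pos [0.4805 0.1453 0.1012] yaw 2.5 w 0.0411
shift 0.0006 0.0011 wz 0.0
```

View pics/c3.png

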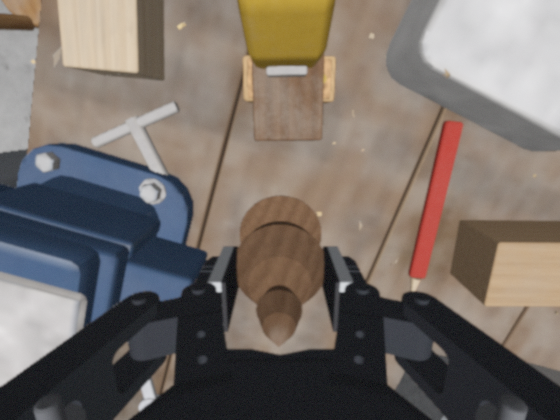

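The finial is held upright with no slip. The blank's right end edge is at (254–322, 139), so I can check the gap.

```bash
python3 - <<'E'
from h import *
P=ctrl.camera_params('wrist'); W=cast(P,[[254,139],[322,139],[244,78],[334,78]],.068); print(W.round(4).tolist(),W[:2].mean(0))
W=cast(P,[[280,215]],.1012-.0427+.0); print(W)
E
```

```text
[[0.4615, 0.2023, 0.068], [0.4995, 0.2041, 0.068], [0.4555, 0.234, 0.068], [0.5033, 0.2361, 0.068]] [0.48053348 0.20320041 0.068     ]
[[0.47820496 0.15532172 0.0585    ]]
```

step_arm(
  steps=[
    [[0.001, 0.0015, 0.015], [0, 0, 0]],
    [[0.001, 0.0015, 0.032], [0, 0, 0]],
    [[0.001, 0.0015, 0.045], [0, 0, 0]],
    [[0.001, 0.0015, 0.052], [0, 0, 0]],
    [[0.001, 0.0015, 0.055], [0, 0, 0]],
    [[0.001, 0.0015, 0.055], [0, 0, 0]],
    [[0.001, 0.0015, 0.055], [0, 0, 0]],
  ],
)

```text
time: 26.3
ee_pos: [0.4822, 0.1467, 0.0465]
eef_rot: [0.691, 0.722, 0.001, 0.0]
contact_force: [0.2, 1.1, -1.1]
width: 0.0417
grip_force: 60.8
```

step_arm(
  steps=[
    [[0, 0, 0.002], [0, 0, 0]],
    [[0, 0, 0.004], [0, 0, 0]],
    [[0, 0, 0.005], [0, 0, 0]],
    [[0, 0, 0.005], [0, 0, 0]],
  ],
)

```text
time: 26.63
ee_pos: [0.4823, 0.1467, 0.0427]
eef_rot: [0.691, 0.723, 0.001, 0.001]
contact_force: [-2.5, -1.4, 11.2]
width: 0.042
grip_force: 62.5
```

step_arm(
  grip=0.72,
  steps=[
    [[0, 0, 0], [0, 0, 0]],
    [[0, 0, 0], [0, 0, 0]],
    [[0, 0, 0], [0, 0, 0]],
    [[0, 0, 0], [0, 0, 0]],
    [[0, 0, 0], [0, 0, 0]],
    [[0, 0, -0.015], [0, 0, 0]],
    [[0, 0, -0.035], [0, 0, 0]],
    [[0, 0, -0.06], [0, 0, 0]],
    [[0, 0, -0.09], [0, 0, 0]],
    [[0, 0, -0.12], [0, 0, 0]],
    [[-0.02, 0, -0.145], [0, 0, 0]],
    [[-0.05, 0, -0.16], [0, 0, 0]],
  ],
)

```text
time: 27.63
ee_pos: [0.485, 0.0979, 0.2037]
eef_rot: [0.69, 0.724, 0.002, 0.001]
contact_force: [1.2, -0.3, -0.7]
width: 0.0612
grip_force: 0.0
```

step_arm(
  steps=[
    [[-0.03, -0.01, 0], [0, 0, 0]],
    [[-0.06, -0.02, 0], [0, 0, 0]],
    [[-0.09, -0.03, 0], [0, 0, 0]],
    [[-0.12, -0.04, 0], [0, 0, 0]],
    [[-0.15, -0.05, 0], [0, 0, 0]],
    [[-0.17, -0.06, 0], [0, 0, 0]],
    [[-0.17, -0.06, 0], [0, 0, 0]],
  ],
)

```text
time: 28.22
ee_pos: [0.4296, -0.0786, 0.2006]
eef_rot: [0.693, 0.721, -0.001, -0.0]
contact_force: [0.4, 0.7, 0.4]
width: 0.0618
grip_force: 0.0
```

```bash
python3 - <<'E'
from h import *
t,Q=snap('top','t3'); w,P=snap('scene','s3')
a=cv2.resize(t[210:290,160:285],None,fx=6,fy=6,interpolation=cv2.INTER_CUBIC); cv2.imwrite('pics/c4.png',a[:,:,::-1]); print(ctrl.read_state()['ee_pos'])
print('fin pred tip/base/fix px', (6*(proj(Q,[[.482,.1465,.102],[.482,.1465,.0],[.476,.2818,.134]])-[160,210])).round())
E
```

```text
[ 0.4310859  -0.07619778  0.2007325 ]
fin pred tip/base/fix px [[629. 205.]
 [637. 232.]
 [238. 209.]]
```

View pics/c4.png

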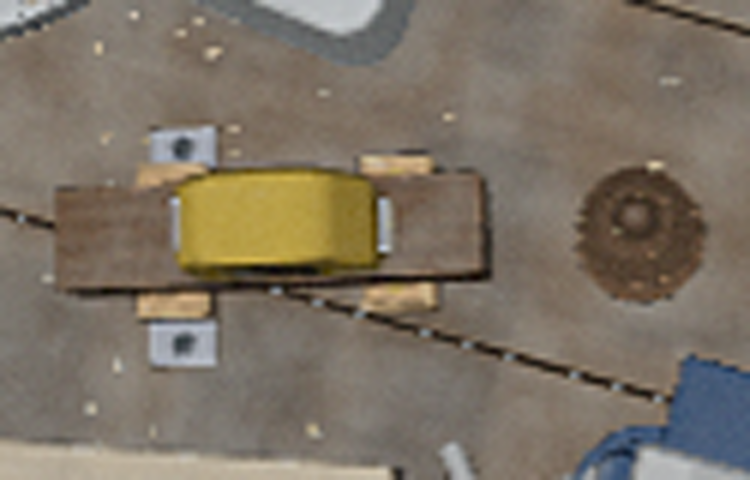

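The top view shows the set-up: feet at (183,147) and (183,344), blank (55–490, 170–295), tape (180–378, 170–275) with foot ends at x=175 and 387, and the finial upright at (640,235) with its tip at (637,216). Numeric check next.

```bash
python3 - <<'E'
from h import *
Q=ctrl.camera_params('top'); c=lambda p,z: cast(Q,np.array(p,float)/6+[160,210]-.42,z)[:,:2]
f=c([(183,147),(183,344)],.006); th=np.arctan2(*(f[0]-f[1])[::-1]); F=f.mean(0); R=np.array([[np.cos(th),np.sin(th)],[-np.sin(th),np.cos(th)]])
L=lambda n,W: print(n,(1000*(R@(W-F))).round(1))
print(F,np.degrees(th))
B=c([(55,188),(484,170),(490,275),(66,290)],.068); e=B[[0,3]].mean(0)-B[[1,2]].mean(0); L('blank',B.mean(0)); print('ang',np.degrees(np.arctan2(e[1],e[0])))
L('loose far end',c([(397,156)],.03)[0]);L('loose near end',c([(402,305)],.03)[0])
L('fix far end',c([(172,166)],.03)[0]);L('fix near end',c([(175,316)],.03)[0])
for z in (.07,.075,.09): L('tape foot z%.3f'%z,c([(173,224),(391,224)],z).mean(0))
L('tape ends', c([(180,222)],.1)[0]);L('', c([(378,222)],.08)[0])
L('fin tip',c([(637,216)],.102)[0]);L('fin body .03',c([(640,236)],.03)[0])
E
```

```text
[0.47545933 0.32693163] 2.1234946520241653
blank [ -1.6 -45.7]
ang 92.85884133636299
loose far end [ 30.1 -88.1]
loose near end [-27.6 -89.3]
fix far end [28.5 -0.4]
fix near end [-29.7  -1.6]
tape foot z0.070 [  0.6 -49.4]
tape foot z0.075 [  0.1 -50.2]
tape foot z0.090 [ -1.4 -52.5]
tape ends [ -0.8 -17.1]
 [ -0.6 -86.5]
fin tip [  -3.2 -182.3]
fin body .03 [  -3.5 -181.4]
```

View pics/s3.png

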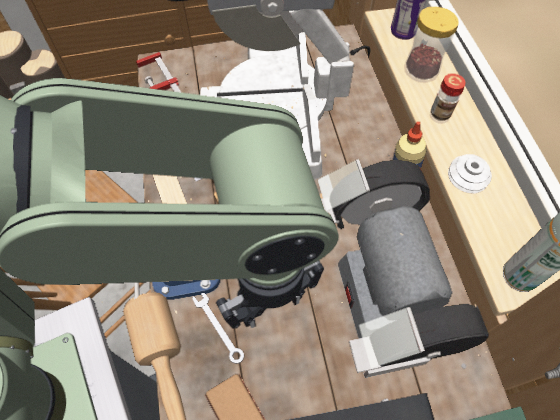

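The numbers are all well within tolerance, and the scene view shows the gripper clear of everything. Handing in.

```bash
python3 -c "
from rig import ctrl
print(ctrl.job_done())"
```

```text
the job is handed in; nothing more can be done
None
```

I handed the job in with the loose bearer, blank, tape and finial all placed within about 6 mm of target by my last camera check, well inside the limits; the hand-in returned no verdict.

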